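# Lock a sprung belt tensioner with its pin

## Robot

A 6-joint arm with a two-finger parallel gripper is mounted at the origin on a cart in front of the work surface, level with it; the furniture and walls round the work are solid. World frame = base frame: x ahead of the robot, y to its left, z up, the work surface at z = 0. Lengths are in m, angles in degrees, forces in N, time in s.
With the tool pointing down it reaches from about 0.25 to 0.725 m from the base axis. Payload 9.7 kg.
Tool frame: the origin (TCP) lies at the very end of the fingers, on their centre line; the grasp point (between the pads) lies grasp_offset behind it (grasp_offset is the distance from the TCP to the grasp point, in m); z points along the fingers, y is the line along which they close (so a half turn about z gives the same grasp; the last joint's range is limited). The gripper opens to 85 mm and grips with 20 to 120 N. Pads are 22 mm wide; open, the fingers measure 114 mm over their backs; the gripper's body (76 mm by 85 mm) begins 54 mm behind the grasp point. The pads swing forward as they close: fully open they stand 13 mm farther back than shut.
Start: joints at [72.365, 4.979, 10.078, 95.1, 0, 90], TCP at [0.167, 0.524, 0.231] pointing down, gripper open.
Joint ranges: [-179.16, 179.16], [-48.56, 103.87], [-65.8, 70.77], [-126.05, 130.52], [-82.76, 87.17], [-180, 180]. Speed limits (degrees/s): [127.2, 127.2, 147.25, 180, 180, 180].

## Interface

Orientations are given as [roll, pitch, yaw] about the fixed x, y, z axes, in that order (R = Rz(yaw) Ry(pitch) Rx(roll)).
In Python, from workcell import get_obs, camera, calibration, job_done, recognise, cut_out, mark_of, grasp_offset gives the robot as it stands.
- The arm moves only by the tool servo_tool, never from a script. Its argument "moves" is a list of rows, each a list of 3 entries, a list of its own where there are three numbers: the turn, a rotation vector about the tool's x, y, z in degrees, then the shift along the tool's x, y, z in m, then the opening in per cent of the stroke, from 0 (shut) to 100 (fully open). In form: [[[ax, ay, az], [x, y, z], claw], ...]. A call has 1 to 12 rows; each row shifts and turns the commanded pose from where the row before left it, along the tool's axes as they then stand; what a row does not reach is not made up. A row lasts 1/10 s, in which the tool goes at most 50 mm and 8.59 degrees, less where a joint would pass 70% of its speed; a pose out of reach is approached as far as the arm can. A call is refused whole if a number of a shift passes 0.05 or a number of a turn 8.59, either way. A call with a gripper value outside its range is refused whole. The fingers move at their own pace and stop on an object; "force" is the grip in N (left out, the last holds). Time passes only in rows, so rows that do not move let the fingers close. It gives the time, the measured TCP pose, the force, the opening and the grip force at its end, in the units of the state.
- get_obs(): the state, without advancing time (a new reading comes with each control period).
- camera(name): name is "scene" or "top"; returns (picture, depth): 480x640x3 uint8, red, green, blue; 480x640 float32, m along the optical axis (not along the pixel's ray), 0 where there is no reading.
- calibration(name): a dict with "camera_matrix" (3x3 intrinsics, pixels), "dist" ([k1, k2, p1, p2, k3] as OpenCV has them; the pictures are not rectified), "R" (3x3) and "t" (3): a world point X has camera coordinates R X + t. Camera axes: x right, y down, z forward; pixel columns grow to the right and rows downward; lengths in m; the calibration is good to about 2 mm. A picture is of the moment at which its call begins. calibration takes no time and is no camera call.
- job_done(): hands the job in; it is judged then, once.
Trained networks look in the newest picture that a camera, given by its name, has taken for a name from the list of things; names that differ only in an ending like _2 or _b are one class to them, and where a whole thing is asked for, a point or a joint stands for the part that bears it (a point fixed in the world has none). Each returns a list of dicts, best first, with "score" (0 to 1); they miss things now and then, are a little off and sometimes report something else, mostly with a low value. They report only what shows in the picture. A call takes as long as a camera call.
- recognise(name, camera): "xyz" ([x, y, z] in m, in the coordinates of the camera as it stood for that picture, good to about 4 mm: the middle of the surface that is visible of it).
- cut_out(name, camera): "mask" (480x640 bool, what is visible of it).
- mark_of(name, camera): "xyz" ([x, y, z] in m, in the coordinates of the camera as it stood for that picture, good to about 4 mm: a listed point, or the origin of a listed thing).
The state is a dict: "time": time; "q": joint angles; "qd": joint speeds; "joint_efforts": joint torques, N m; "ee_pos": TCP position; "tcp_rot": TCP orientation; "wrist_force": force on the tool from outside, world axes, zero at the start; "torque": the same for the moment, N m; "opening": finger opening in m; "grasp_force": force on a finger pad.
Only numpy, scipy, OpenCV 4.12 (cv2) and the standard library are available. Lean on these libraries where they do the work, as an engineer would, in place of code of your own. Each camera call takes 0.05 s, during which the arm holds its last target. There are 200 camera calls.

## Task

Lock the belt tensioner in its slack position so that a new belt can be fitted: take the red-headed pin out of its grey block, put it down into the brass eye of the blue wheel, and with it turn the wheel counter-clockwise (seen from above) against its spring until the pin finds the lock slot in the steel plate underneath; seat the pin fully home there and let go, so that it alone holds the wheel. Feel your way gently: do not force the pin against the tensioner or the wheel against its end stop, do not let the wheel snap back, and leave the other things on the desk where they are.

Things in the scene. Friction and masses are not known exactly. Their poses are not given: they have to be found in the camera images.
- tensioner: Belt tensioner, fixed to the desk: grey base plate 130 x 130 x 8 mm (x, y, z), above it a steel lock plate (see point axis) and a blue wheel of 108 mm diameter. Origin at the centre of the plate's underside, on the wheel's axis; z up. Heights above the desk: wheel rim 31 mm, hub 39 mm, black idler roller opposite the eye 45 mm.
- axis (a point): On the wheel's axis, 34 mm above the desk. The steel plate under the wheel is flat, top 20 mm above the desk, with one lock slot 12 mm deep, centred on the eye's circle: 16 mm radially, 12 mm along the circle. It lies under the eye at a wheel angle of 0.75 to 1.15 rad, different on each unit and not measured: find it by feel, the pin's tip sliding on the plate until it drops in.
- wheel (a joint): Angle of the blue wheel, rad: 0 at rest on its stop, growing counter-clockwise seen from above, hard end stop at 1.45. A spring turns it back with 0.056 N m at rest, growing by 0.07 N m per rad (1.6 to 4.4 N at the eye).
- eye (a point): Centre of the top mouth of the wheel's brass eye, 34 mm above the desk, 36 mm from the wheel's axis; moves with the wheel. The eye is a round hole of 12 mm diameter straight down through a brass sleeve (24 mm outer diameter, 12 mm high, open below). The lock plate's top lies 14 mm below this point.
- pin: Loose locking pin, 50 to 80 g, 57 mm long, upright in its block at the start: steel shank 25 mm long, 10 mm diameter, its lowest 3 mm tapered to 6 mm; above it a round red head, 18 mm diameter, 32 mm high, with black grooves; its underside is the shoulder. Origin at the centre of the tip, z towards the head.
- pin_tip (a point): Centre of the pin's tapered tip (same point as the pin's origin). Its height above the desk: 2 mm in the block, 20 mm when standing on the lock plate, 9 mm fully home, when the shoulder rests on the eye's sleeve.
- pin_block: Grey plastic parking block fixed to the desk, 50 x 50 x 20 mm, with a round hole of 13 mm diameter, 18 mm deep, in the middle, in which the pin stands loosely. It may be left or right of the tensioner. Origin at the centre of its underside.
- solder_reel: Bystander: black reel of solder wire, 66 x 54 x 34 mm; origin under its centre. It stands where the pin block does not, left or right of the tensioner.
- tip_jar: Bystander: small white jar with black lid, 31 mm diameter, 22 mm high; origin under its centre.
- drive_25: Bystander: flat drive, 70 x 100 x 9 mm, white label; origin under its centre.

How it is judged (in metres and radians):
On the way, in this order (a step that is already met when the one before it is completed fails the run):
1. The pin stands in the eye of the wheel, which is still near its rest (horizontal distance between pin_tip and eye below 0.004 m and angle between pin's own z axis and vertical below 0.15 rad and z of pin_tip in the frame of tensioner below 0.029 m and value of joint wheel below 0.35 rad), for 0.1 s.
2. With the pin in the eye the wheel is turned against its spring by more than half a radian (horizontal distance between pin_tip and eye below 0.004 m and angle between pin's own z axis and vertical below 0.15 rad and z of pin_tip in the frame of tensioner below 0.029 m and value of joint wheel above 0.5 rad), for 0.1 s.
At the end, for the whole second after the job is handed in: The pin, released and at rest, stands upright (within 0.15 rad) in the wheel's eye (tip within 4 mm of its axis, seen from above) and in the lock slot, home to within 2.5 mm (tip less than 11.5 mm above the underside of the base plate), and the wheel is held at more than 0.6 rad (horizontal distance between pin_tip and eye below 0.004 m and angle between pin's own z axis and vertical below 0.15 rad and z of pin_tip in the frame of tensioner below 0.0115 m and value of joint wheel above 0.6 rad and linear speed of pin below 0.02 m/s and contact force between pin and the fingers below 0.1 N); the robot touches nothing.
It fails at once if The pin is pressed against the tensioner with more than 40 N (contact force between pin and tensioner above 40 N).
It fails at once if Fingers or arm press on the tensioner with more than 40 N (contact force between any of the fingers, the arm and tensioner above 40 N).
It fails at once if The wheel snaps back towards its rest (faster than 2 rad/s, below 0.5 rad) (velocity of joint wheel below -2 rad/s and value of joint wheel below 0.5 rad).
It fails at once if A bystander is moved by more than 20 mm (distance of any of solder_reel, tip_jar, drive_25 from where it was at the start of the episode above 0.02 m).
It also fails if it takes over 64 s, if anything falls off the work surface, if the arm or the gripper's body presses on something with over 40 N, if the wrist force passes 120 N, or if a joint passes its speed limit or range.

## Working session

There is one attempt and no reset: what is moved stays moved. The work goes in short steps, Python scripts to look and compute and a tool call to move; the robot and the scene stay as the last step left them, time stands still between calls to the robot, and variables do not carry over. Pictures are saved under pics/ and viewed, at most 10 in all, crops included, and the job is handed in when it is done.

Besides the shell and the picture viewer there is one more tool, called as name(argument=value, ...), one argument or row to a line, values as JSON. servo_tool: Moves the arm, as the interface text tells. Its arguments: {"type":"object","properties":{"moves":{"type":"array"},"force":{"type":"number"}},"required":["moves"]}

```bash
mkdir -p pics; cat > h.py <<'E'
import numpy as np, cv2
from workcell import *
def world(p,c):
    k=calibration(c); return np.array(k["R"]).T@(np.array(p)-np.array(k["t"]))
def pix(X,c):
    k=calibration(c); r,_=cv2.Rodrigues(np.array(k["R"],float))
    return cv2.projectPoints(np.array([X],float),r,np.array(k["t"],float),np.array(k["camera_matrix"],float),np.array(k["dist"],float))[0].ravel()
def ray(uv,c,z):
    k=calibration(c); n=cv2.undistortPoints(np.array([[uv]],float),np.array(k["camera_matrix"],float),np.array(k["dist"],float)).ravel()
    R=np.array(k["R"]);o=-R.T@np.array(k["t"]);d=R.T@np.array([n[0],n[1],1]);return o+d*(z-o[2])/d[2]
E
python3 - <<'E'
from h import *
print(get_obs(), grasp_offset)
ims=[]
for c in("top","scene"):
    im,d=camera(c); cv2.imwrite(f"pics/{c}0.png",im[:,:,::-1])
    k=calibration(c);print(c,-np.array(k["R"]).T@np.array(k["t"]),np.array(k["R"]).round(2).tolist())
    for n in["tensioner","eye","axis","pin","pin_tip","pin_block","solder_reel","tip_jar","drive_25"]:
        for r in mark_of(n,c)[:2]: print(n,world(r["xyz"],c).round(4),pix(world(r["xyz"],c),c).round(),round(r["score"],2))
E
```

```text
{'time': 0.0, 'q': array([7.23648098e+01, 5.00954668e+00, 1.00317022e+01, 9.50998008e+01,
       1.78715525e-04, 8.99982219e+01]), 'qd': array([-0.00197827,  0.01496074, -0.00541669,  0.01316458,  0.01193061,
       -0.03004407]), 'joint_efforts': array([ 4.35034608e-04, -5.20386887e+01,  4.64805901e+01,  1.62800378e-02,
        1.63968907e-04, -4.58626715e-06]), 'ee_pos': array([0.16654886, 0.52391478, 0.23057334]), 'tcp_rot': array([-1.79922355e+02, -1.81125034e-04,  1.62366588e+02]), 'wrist_force': array([ 0.23353631, -0.15134812, -0.21129178]), 'torque': array([ 0.00619756, -0.01192764, -0.00403991]), 'grasp_force': 0.0, 'opening': 0.08525590676028601} 0.0187
top [0.40138596 0.03428966 1.20275763] [[-0.01, -1.0, 0.0], [-0.99, 0.01, -0.13], [0.13, -0.0, -0.99]]
tensioner [ 0.4865 -0.0856  0.0022] [361. 272.] 0.87
tensioner [ 0.5117 -0.1028  0.0333] [368. 262.] 0.42
eye [ 0.5105 -0.1024  0.034 ] [368. 262.] 0.73
axis [ 0.4842 -0.0815  0.0388] [361. 272.] 0.97
pin [ 0.4546 -0.3685  0.0013] [464. 283.] 0.45
pin_tip [ 0.4546 -0.3693  0.0068] [465. 283.] 0.56
pin_block [ 4.574e-01 -3.675e-01 -3.000e-04] [464. 282.] 0.79
pin_block [ 0.6575 -0.2193  0.0027] [407. 211.] 0.56
solder_reel [5.223e-01 2.374e-01 5.000e-04] [244. 260.] 0.84
solder_reel [ 0.457  -0.3696  0.012 ] [466. 282.] 0.47
tip_jar [ 0.6555 -0.2203  0.0031] [408. 212.] 0.41
drive_25 [ 0.509   0.4131 -0.0007] [180. 266.] 0.8
scene [ 0.00876202 -1.10355688  0.77496888] [[0.9, -0.43, -0.02], [-0.22, -0.44, -0.87], [0.37, 0.79, -0.49]]
tensioner [ 0.4816 -0.0852  0.0023] [318. 288.] 0.79
eye [ 0.512  -0.1058  0.0322] [331. 280.] 0.91
axis [ 0.4822 -0.0863  0.0314] [318. 279.] 0.66
pin [ 0.4545 -0.371   0.0037] [362. 354.] 0.69
pin_tip [ 0.4542 -0.3712  0.0023] [361. 355.] 0.61
pin_block [ 4.561e-01 -3.738e-01  2.000e-04] [363. 356.] 0.65
tip_jar [ 0.6506 -0.2184 -0.0042] [397. 299.] 0.51
drive_25 [ 0.5119  0.4127 -0.0017] [266. 216.] 0.5
```

```bash
python3 - <<'E'
import cv2,numpy as np
t=cv2.imread("pics/top0.png");s=cv2.imread("pics/scene0.png")
a=cv2.resize(t[222:322,310:510],(800,400),interpolation=2)
b=cv2.resize(s[180:380,200:450],(250,200))
cv2.imwrite("pics/a.png",a);cv2.imwrite("pics/b.png",cv2.resize(s[240:375,270:420],(660,594),interpolation=2))
E
```

```text
(no output)
```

View pics/a.png

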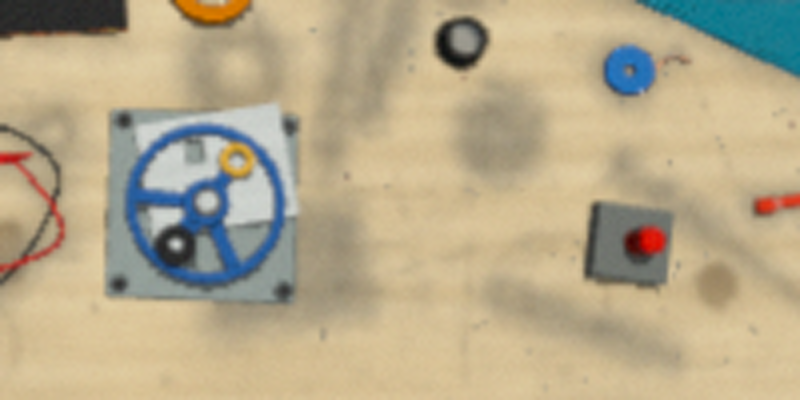

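View pics/b.png

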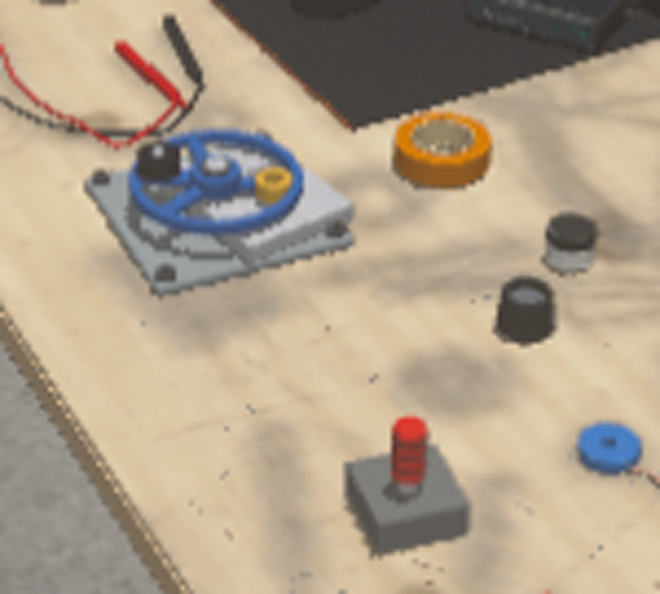

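The top crop shows the tensioner hub at crop (207,202), which is full-picture (361.7,272.5). The brass eye is at (369.2,262), and a dark lock slot shows at about (358.7,259.7). The red pin head is at (473,282) in the grey block. The scene view agrees, with the pin upright.

```bash
python3 - <<'E'
from h import *
t=cv2.imread("pics/top0.png").astype(int);s=cv2.imread("pics/scene0.png").astype(int)
def cen(m): 
    y,x=np.nonzero(m);return x.mean(),y.mean(),len(x)
def blob(m,near):
    n,l,st,c=cv2.connectedComponentsWithStats(m.astype(np.uint8)); i=1+np.argmin(np.hypot(*(c[1:]-near).T)-0.1*st[1:,4].clip(0,50)); return c[i],st[i]
red=lambda i:(i[...,2]>110)&(i[...,1]<70)&(i[...,0]<70)
yel=lambda i:(i[...,2]>150)&(i[...,1]>100)&(i[...,0]<90)
blu=lambda i:(i[...,0]>110)&(i[...,2]<90)&(i[...,0]-i[...,2]>60)
for c,i,pr,pe,pw in(("top",t,(471,282),(369,262),(361,272)),("scene",s,(363,342),(332,281),(318,280))):
    for nm,f,p,z in(("red",red,pr,.043),("eye",yel,pe,.034)):
        b,st=blob(f(i),p);print(c,nm,b,st,ray(b,c,z).round(4))
m=blu(t);b,st=blob(m,(361,272))
n,l,_,_=cv2.connectedComponentsWithStats(m.astype(np.uint8));
pts=np.argwhere(l==l[tuple(np.argwhere(m)[np.argmin(np.hypot(*(np.argwhere(m)-[272,361]).T))])])[:,::-1].astype(np.float32)
h=cv2.convexHull(pts);e=cv2.fitEllipse(h);print("wheel",st,e,ray(e[0],"top",.031).round(4))
sl=ray((358.75,259.7),"top",.020);print("slot",sl)
hub=ray((361.7,272.5),"top",.039);print("hub",hub)
# scene: top of head pixel
print("headtop scene",pix([.456,-.370,.059],"scene"),"top",pix([.456,-.37,.059],"top"))
E
```

```text
top red [472.41666667 281.66666667] [470 279   6   7  36] [ 0.4565 -0.3757  0.043 ]
top eye [368.9375 261.625 ] [365 258   8   8  32] [ 0.5128 -0.105   0.034 ]
scene red [362.44444444 341.77777778] [359 335   7  14  81] [ 0.4541 -0.3735  0.043 ]
scene eye [331.72727273 280.6969697 ] [328 278   8   6  33] [ 0.51   -0.1115  0.034 ]
wheel [342 254  39  39 383] ((360.9483642578125, 272.6365661621094), (38.71540069580078, 39.51799011230469), 129.19859313964844) [ 0.4836 -0.0831  0.031 ]
slot [ 0.51965566 -0.07902254  0.02      ]
hub [ 0.48335065 -0.08432621  0.039     ]
headtop scene [362.64630401 335.0845552 ] top [472.41136047 281.54898404]
```

servo_tool(
  moves=[
    [[0,0,8.5],[0,0,0],100],
    [[0,0,8.5],[0,0,0],100],
    [[0,0,8.5],[0,0,0],100],
    [[0,0,8.5],[0,0,0],100],
    [[0,0,8.5],[0,0,0],100],
    [[0,0,8.5],[0,0,0],100],
    [[0,0,8.5],[0,0,0],100],
    [[0,0,8.5],[0,0,0],100],
    [[0,0,8.5],[0,0,0],100],
    [[0,0,8.5],[0,0,0],100],
    [[0,0,8.5],[0,0,0],100],
    [[0,0,8.5],[0,0,0],100],
  ],
)

```text
time: 2.2
ee_pos: [0.2167, 0.5028, 0.2312]
tcp_rot: [-177.5, 0.2, 65.6]
wrist_force: [0.6, 0.4, -0.0]
opening: 0.0857
grasp_force: 0.0
```

servo_tool(
  moves=[
    [[0,0,8.5],[0,0,0],60],
    [[0,0,8.5],[0,0,0],60],
    [[0,0,8.5],[0,0,0],60],
    [[0,0,8.5],[0,0,0],60],
    [[0,0,8.5],[0,0,0],60],
    [[0,0,8.5],[0,0,0],60],
    [[0,0,8.5],[0,0,0],60],
    [[0,0,0.8],[0,0,0],60],
    [[0,0,0],[0,0,0],60],
  ],
)

```text
time: 3.1
ee_pos: [0.412, 0.3076, 0.2317]
tcp_rot: [-167.5, 7.8, 29.9]
wrist_force: [-0.5, 0.6, -0.1]
opening: 0.0509
grasp_force: 0.0
```

```bash
python3 - <<'E'
from h import *
o=get_obs();print(o["q"].round(1),o["ee_pos"],o["tcp_rot"],o["qd"].round(1))
E
```

```text
[ 29.8   7.3  11.5 102.   12.5 179.9] [0.41196048 0.30757744 0.23173967] [-167.48038205    7.84899208   29.90655272] [ 2.6 -0.4 -0.  -0.3  0.   0. ]
```

servo_tool(
  moves=[
    [[0,0,0],[0,0,0],60],
    [[0,0,0],[0,0,0],60],
  ],
)

```text
time: 3.3
ee_pos: [0.4105, 0.3095, 0.2321]
tcp_rot: [-167.5, 7.8, 30.2]
wrist_force: [-0.2, -0.3, -0.3]
opening: 0.0507
grasp_force: 0.0
```

```bash
python3 - <<'E'
from h import *
from scipy.spatial.transform import Rotation as Ro
c=Ro.from_euler('xyz',get_obs()["tcp_rot"],degrees=True)
a=Ro.from_euler('xyz',[180,0,30.2],degrees=True)
print((c.inv()*a).as_rotvec(degrees=True))
E
```

```text
[-12.50417049   7.77340989  -0.88718019]
```

servo_tool(
  moves=[
    [[-6.25,3.9,-0.4],[0,0,0],60],
    [[-6.25,3.9,-0.4],[0,0,0],60],
    [[0,0,-8.5],[0,0,0],60],
    [[0,0,-8.5],[0,0,0],60],
    [[0,0,-8.5],[0,0,0],60],
    [[0,0,-8.5],[0,0,0],60],
    [[0,0,-8.5],[0,0,0],60],
    [[0,0,-8.5],[0,0,0],60],
    [[0,0,-8.5],[0,0,0],60],
    [[0,0,-8.5],[0,0,0],60],
    [[0,0,-8.5],[0,0,0],60],
    [[0,0,-8.5],[0,0,0],60],
  ],
)

```text
time: 4.5
ee_pos: [0.4271, 0.2826, 0.2321]
tcp_rot: [-179.9, -1.4, 118.1]
wrist_force: [-0.8, -0.4, 0.8]
opening: 0.0513
grasp_force: 0.0
```

servo_tool(
  moves=[
    [[0,0,-8.5],[0,0,0],60],
    [[0,0,-8.5],[0,0,0],60],
    [[0,0,-8.5],[0,0,0],60],
    [[0,0,-8.5],[0,0,0],60],
    [[0,0,-8.5],[0,0,0],60],
    [[0,0,-8.5],[0,0,0],60],
    [[0,0,-8.5],[0,0,0],60],
    [[0,0,0],[0,0,0],60],
    [[0,0,0],[0,0,0],60],
  ],
)

```text
time: 5.4
ee_pos: [0.4273, 0.2822, 0.2321]
tcp_rot: [178.8, -0.9, 176.9]
wrist_force: [-0.5, -0.4, -0.2]
opening: 0.0514
grasp_force: 0.0
```

servo_tool(
  moves=[
    [[1.2,-0.9,-3.1],[0,0,0],60],
    [[0,0,0],[-0.002,-0.04,0.007],60],
    [[0,0,0],[-0.002,-0.04,0.007],60],
    [[0,0,0],[-0.002,-0.04,0.007],60],
    [[0,0,0],[-0.002,-0.04,0.007],60],
    [[0,0,0],[-0.002,-0.04,0.007],60],
    [[0,0,0],[-0.002,-0.04,0.007],60],
    [[0,0,0],[-0.002,-0.04,0.007],60],
    [[0,0,0],[-0.002,-0.04,0.007],60],
    [[0,0,0],[-0.002,-0.04,0.007],60],
    [[0,0,0],[-0.002,-0.04,0.007],60],
    [[0,0,0],[-0.002,-0.04,0.007],60],
  ],
)

```text
time: 6.6
ee_pos: [0.4514, -0.1598, 0.1551]
tcp_rot: [-180.0, 0.1, 180.0]
wrist_force: [0.7, 0.7, -0.1]
opening: 0.0511
grasp_force: 0.0
```

servo_tool(
  moves=[
    [[0,0,0],[-0.002,-0.04,0.007],60],
    [[0,0,0],[-0.002,-0.04,0.007],60],
    [[0,0,0],[-0.001,-0.04,0.007],60],
    [[0,0,0],[0,-0.04,0.007],60],
    [[0,0,0],[0,-0.04,0.007],60],
    [[0,0,0],[0,-0.015,0],60],
    [[0,0,0],[0,0,0],60],
    [[0,0,0],[0,0,0],60],
  ],
)

```text
time: 7.4
ee_pos: [0.4574, -0.3726, 0.1203]
tcp_rot: [180.0, 0.1, -179.9]
wrist_force: [-0.1, 0.5, 0.4]
opening: 0.0512
grasp_force: 0.0
```

servo_tool(
  moves=[
    [[0,0,0],[0.002,-0.002,0.03],60],
    [[0,0,0],[0,0,0.03],60],
    [[0,0,0],[0,0,0.02],60],
    [[0,0,0],[0,0,0.007],60],
    [[0,0,0],[0,0,0],60],
  ],
)

```text
time: 7.9
ee_pos: [0.4554, -0.3741, 0.033]
tcp_rot: [180.0, 0.0, -179.8]
wrist_force: [-0.4, -0.0, 0.3]
opening: 0.0512
grasp_force: 0.0
```

servo_tool(
  moves=[
    [[0,0,0],[0,0,0],15],
    [[0,0,0],[0,0,0],15],
    [[0,0,0],[0,0,0],15],
    [[0,0,0],[0,0,0],15],
    [[0,0,0],[0,0,0],15],
    [[0,0,0],[0,0,0],15],
  ],
  force=40,
)

```text
time: 8.5
ee_pos: [0.4561, -0.3752, 0.0347]
tcp_rot: [-180.0, 0.2, -179.8]
wrist_force: [-0.9, 3.7, 6.8]
opening: 0.017
grasp_force: 38.0
```

```bash
python3 - <<'E'
from h import *
o=get_obs();print(o["ee_pos"],o["tcp_rot"],o["wrist_force"])
im,d=camera("scene");cv2.imwrite("pics/c.png",cv2.resize(im[270:390,290:440,::-1],(750,600),interpolation=2))
E
```

```text
[ 0.45606649 -0.37516613  0.03473083] [-179.99081084    0.18600392 -179.78237375] [-0.92164738  3.69495826  6.79941507]
```

View pics/c.png

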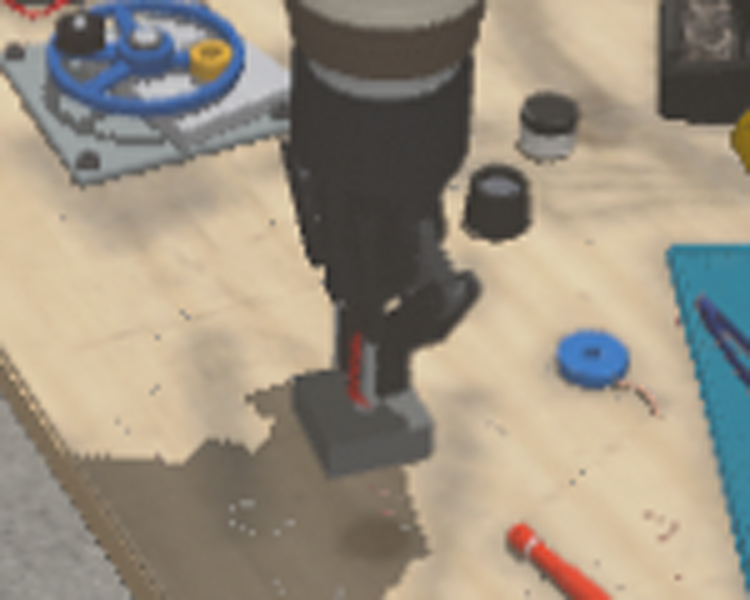

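The picture shows the fingers closed on the red head over the block at about (360,375) of the crop. Next I'll lift and check.

servo_tool(
  moves=[
    [[0,0,0],[0,0.0015,-0.005],15],
    [[0,0,0],[0,0,-0.01],15],
    [[0,0,0],[0,0,-0.015],15],
    [[0,0,0],[0,0,-0.025],15],
    [[0,0,0],[0,0,-0.025],15],
    [[0,0,0],[0,0,0],15],
  ],
  force=60,
)

```text
time: 9.15
ee_pos: [0.4567, -0.3753, 0.1184]
tcp_rot: [-179.7, 0.4, -179.8]
wrist_force: [0.1, -0.4, -0.3]
opening: 0.0165
grasp_force: 57.2
```

```bash
python3 - <<'E'
from h import *
o=get_obs();print(o["ee_pos"],o["tcp_rot"],o["wrist_force"],o["opening"])
p=o["ee_pos"]; print("expected tip",p-[0,0,.0327],pix(p-[0,0,.0327],"scene"))
for c in("scene","top"):
    im,d=camera(c);
    for r in mark_of("pin_tip",c)[:2]: print(c,world(r["xyz"],c),pix(world(r["xyz"],c),c),r["score"])
    if c=="scene":cv2.imwrite("pics/d.png",cv2.resize(im[250:370,290:440,::-1],(750,600),interpolation=2))
E
```

```text
[ 0.45668047 -0.37526735  0.11842886] [-179.72423014    0.36557582 -179.8086066 ] [ 0.11741038 -0.41153704 -0.31070206] 0.016460503439725355
expected tip [ 0.45668047 -0.37526735  0.08572886] [364.51089092 326.90703314]
scene [ 0.65333118 -0.22005858 -0.00335647] [398.11253201 298.95119731] 0.64
scene [ 0.4558581  -0.37497737  0.08542697] [364.1128503  327.04852608] 0.59
```

View pics/d.png

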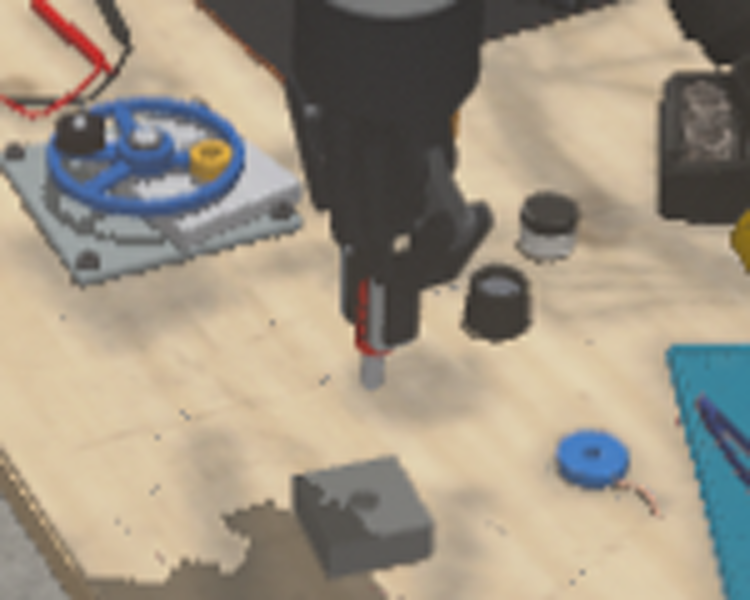

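The pin is held upright with its tip at crop (372,388). That is pixel (364.4,327.6), which matches the expected position. Now I'll carry it over the eye.

servo_tool(
  moves=[
    [[0,0,0],[-0.006,0.03,0],15],
    [[0,0,0],[-0.008,0.04,0],15],
    [[0,0,0],[-0.008,0.04,0],15],
    [[0,0,0],[-0.008,0.04,0],15],
    [[0,0,0],[-0.008,0.04,0],15],
    [[0,0,0],[-0.008,0.04,0],15],
    [[0,0,0],[-0.006,0.03,0],15],
    [[0,0,0],[-0.004,0.01,0.02],15],
    [[0,0,0],[0,0,0.015],15],
    [[0,0,0],[0,0,0],15],
    [[0,0,0],[0,0,0],15],
  ],
)

```text
time: 10.45
ee_pos: [0.5097, -0.1044, 0.0776]
tcp_rot: [-180.0, -0.0, -179.9]
wrist_force: [-0.7, 0.3, -0.1]
opening: 0.0161
grasp_force: 57.4
```

```bash
python3 - <<'E'
from h import *
o=get_obs();p=o["ee_pos"];print(p,o["tcp_rot"],o["wrist_force"])
im,d=camera("scene")
for n in("pin_tip","eye","axis"):
    for r in mark_of(n,"scene")[:2]: print(n,world(r["xyz"],"scene"),r["score"])
print("tip px",pix(p-[0,0,.0327],"scene"))
cv2.imwrite("pics/e.png",cv2.resize(im[230:310,280:380,::-1],(750,600),interpolation=2))
E
```

```text
[ 0.50967799 -0.10440892  0.07760248] [-1.79994031e+02 -2.15301684e-02 -1.79853595e+02] [-0.69358495  0.30982797 -0.07488721]
pin_tip [ 0.50921002 -0.09806232  0.04346941] 0.36
eye [ 0.51361297 -0.10649675  0.03727471] 0.67
tip px [330.42800493 276.0404646 ]
```

View pics/e.png

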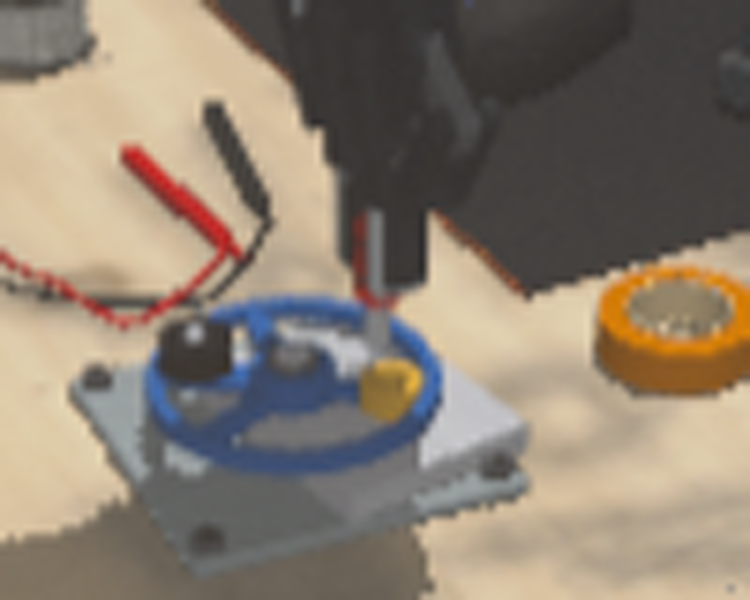

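```bash
python3 - <<'E'
from h import *
for uv in((332.3,279.6),(332.3,279),(331.8,279.6)): print(uv,ray(uv,"scene",.034))
print("tip",ray((330.4,276.9),"scene",.0449))
s=cv2.imread("pics/scene0.png").astype(int)
for y in range(275,288): print(y,[tuple(int(v) for v in s[y,x,::-1]) for x in range(326,338)])
E
```

```text
(332.3, 279.6) [ 0.51377369 -0.10741114  0.034     ]
(332.3, 279) [ 0.51509805 -0.10480337  0.034     ]
(331.8, 279.6) [ 0.51257305 -0.10680187  0.034     ]
tip [ 0.50772203 -0.10812475  0.0449    ]
275 [(171, 171, 173), (170, 170, 172), (171, 169, 172), (118, 117, 119), (104, 105, 112), (90, 95, 109), (72, 83, 107), (63, 81, 118), (67, 97, 149), (69, 109, 173), (124, 138, 174), (217, 197, 167)]
276 [(193, 193, 196), (194, 193, 196), (194, 192, 197), (174, 172, 175), (170, 170, 172), (120, 120, 123), (105, 105, 112), (80, 89, 107), (64, 80, 113), (68, 99, 152), (71, 109, 174), (169, 167, 174)]
277 [(192, 191, 195), (193, 193, 197), (193, 192, 196), (172, 171, 173), (163, 164, 164), (146, 139, 129), (130, 122, 110), (108, 108, 113), (81, 88, 105), (65, 81, 113), (70, 107, 170), (97, 125, 175)]
278 [(174, 174, 176), (169, 167, 170), (164, 158, 151), (164, 149, 125), (192, 160, 105), (197, 160, 96), (191, 155, 85), (198, 159, 89), (171, 142, 93), (103, 99, 94), (72, 100, 151), (71, 110, 173)]
279 [(147, 148, 153), (145, 145, 146), (175, 150, 102), (201, 161, 83), (185, 145, 65), (175, 1
[... 993 characters left out ...]
9), (147, 117, 60), (148, 118, 59), (115, 111, 117), (81, 109, 161), (71, 107, 168), (65, 87, 128)]
285 [(173, 171, 175), (174, 173, 175), (127, 120, 113), (128, 113, 91), (138, 114, 70), (146, 117, 60), (147, 116, 58), (116, 113, 118), (80, 110, 160), (72, 108, 169), (67, 90, 136), (71, 82, 109)]
286 [(194, 194, 196), (194, 193, 197), (126, 124, 125), (119, 115, 111), (124, 115, 105), (116, 112, 120), (106, 112, 148), (79, 110, 164), (69, 105, 162), (67, 91, 135), (64, 79, 108), (134, 139, 150)]
287 [(195, 194, 196), (194, 194, 197), (175, 176, 178), (130, 141, 164), (93, 114, 156), (80, 110, 164), (72, 109, 170), (69, 102, 159), (67, 88, 130), (65, 79, 110), (89, 93, 107), (180, 180, 184)]
```

The picture shows the tip just short of the mouth of the eye, at pixel (330.4,276.9). I'll shift by 2.5 mm and -1.5 mm, then lower gently.

servo_tool(
  moves=[
    [[0,0,0],[-0.0025,-0.0015,0.004],15],
    [[0,0,0],[0,0,0.004],15],
    [[0,0,0],[0,0,0.001],15],
    [[0,0,0],[0,0,0.001],15],
    [[0,0,0],[0,0,0.001],15],
    [[0,0,0],[0,0,0],15],
  ],
)

```text
time: 11.25
ee_pos: [0.5128, -0.1051, 0.0671]
tcp_rot: [-180.0, 0.1, -179.8]
wrist_force: [-0.7, 0.4, -0.6]
opening: 0.016
grasp_force: 57.3
```

servo_tool(
  moves=[
    [[0,0,0],[0,0,0.001],15],
    [[0,0,0],[0,0,0.001],15],
    [[0,0,0],[0,0,0],15],
  ],
)

```text
time: 11.55
ee_pos: [0.513, -0.1053, 0.0653]
tcp_rot: [-180.0, 0.1, -179.8]
wrist_force: [-0.0, -0.9, 0.8]
opening: 0.0165
grasp_force: 57.2
```

servo_tool(
  moves=[
    [[0,0,0],[0,0,0.001],15],
    [[0,0,0],[0,0,0.001],15],
    [[0,0,0],[0,0,0],15],
  ],
)

```text
time: 11.85
ee_pos: [0.5133, -0.1055, 0.0636]
tcp_rot: [-179.9, 0.1, -179.8]
wrist_force: [0.7, -2.6, 2.6]
opening: 0.0164
grasp_force: 57.2
```

servo_tool(
  moves=[
    [[0,0,0],[0,-0.001,0],15],
    [[0,0,0],[0,0,0.001],15],
    [[0,0,0],[0,0,0.001],15],
    [[0,0,0],[0,0,0],15],
  ],
)

```text
time: 12.25
ee_pos: [0.5127, -0.1061, 0.0608]
tcp_rot: [180.0, 0.0, -179.8]
wrist_force: [0.3, -0.6, 0.0]
opening: 0.0161
grasp_force: 58.0
```

servo_tool(
  moves=[
    [[0,0,0],[0,0,0.001],15],
    [[0,0,0],[0,0,0.001],15],
    [[0,0,0],[0,0,0.001],15],
    [[0,0,0],[0,0,0],15],
  ],
)

```text
time: 12.65
ee_pos: [0.5127, -0.1061, 0.0578]
tcp_rot: [-180.0, 0.0, -179.8]
wrist_force: [1.1, -0.7, -1.1]
opening: 0.0162
grasp_force: 58.0
```

servo_tool(
  moves=[
    [[0,0,0],[0,0,0.001],15],
    [[0,0,0],[0,0,0.001],15],
    [[0,0,0],[0,0,0.001],15],
    [[0,0,0],[0,0,0],15],
  ],
)

```text
time: 13.05
ee_pos: [0.5127, -0.1061, 0.0549]
tcp_rot: [-180.0, 0.1, -179.8]
wrist_force: [0.4, -1.3, -0.2]
opening: 0.0162
grasp_force: 58.0
```

servo_tool(
  moves=[
    [[0,0,0],[-0.0007,0.0011,0],15],
    [[0,0,0],[-0.0007,0.0011,0],15],
    [[0,0,0],[-0.0007,0.0011,0],15],
    [[0,0,0],[-0.0008,0.0011,0],15],
    [[0,0,0],[0,0,0],15],
  ],
)

```text
time: 13.55
ee_pos: [0.5158, -0.1016, 0.0551]
tcp_rot: [-180.0, 0.1, -179.8]
wrist_force: [0.2, -1.4, -1.1]
opening: 0.016
grasp_force: 57.8
```

servo_tool(
  moves=[
    [[0,0,0],[-0.0007,0.0014,0],15],
    [[0,0,0],[-0.0007,0.0014,0],15],
    [[0,0,0],[-0.0007,0.0014,0],15],
    [[0,0,0],[-0.0007,0.0015,0],15],
    [[0,0,0],[0,0,0],15],
  ],
)

```text
time: 14.05
ee_pos: [0.5186, -0.0958, 0.0552]
tcp_rot: [-180.0, 0.1, -179.8]
wrist_force: [-0.4, -1.7, -0.2]
opening: 0.0163
grasp_force: 57.9
```

servo_tool(
  moves=[
    [[0,0,0],[-0.0004,0.0015,0],15],
    [[0,0,0],[-0.0004,0.0015,0],15],
    [[0,0,0],[-0.0004,0.0015,0],15],
    [[0,0,0],[-0.0004,0.0016,0],15],
    [[0,0,0],[-0.0002,0.0016,0],15],
    [[0,0,0],[-0.0002,0.0016,0],15],
    [[0,0,0],[-0.0001,0.0016,0],15],
    [[0,0,0],[0,0,0],15],
  ],
)

```text
time: 14.85
ee_pos: [0.5206, -0.0849, 0.0551]
tcp_rot: [-180.0, 0.1, -179.8]
wrist_force: [-1.2, -2.9, -0.4]
opening: 0.0162
grasp_force: 57.9
```

servo_tool(
  moves=[
    [[0,0,0],[0,0,0.001],15],
    [[0,0,0],[0,0,0.001],15],
    [[0,0,0],[0,0,0],15],
  ],
)

```text
time: 15.15
ee_pos: [0.5209, -0.0852, 0.0533]
tcp_rot: [-180.0, 0.1, -179.8]
wrist_force: [-0.7, -1.8, 1.1]
opening: 0.0155
grasp_force: 58.1
```

servo_tool(
  moves=[
    [[0,0,0],[0,0,0.0005],15],
    [[0,0,0],[0,0,0.0005],15],
    [[0,0,0],[0,0,0],15],
  ],
)

```text
time: 15.45
ee_pos: [0.5211, -0.0852, 0.053]
tcp_rot: [-180.0, 0.2, -179.8]
wrist_force: [-0.7, -1.8, 7.6]
opening: 0.0161
grasp_force: 58.8
```

servo_tool(
  moves=[
    [[0,0,0],[0,0.001,0],15],
    [[0,0,0],[0,0.001,0],15],
    [[0,0,0],[0,0,0],15],
  ],
)

```text
time: 15.75
ee_pos: [0.521, -0.0838, 0.0529]
tcp_rot: [-179.9, 0.1, -179.8]
wrist_force: [-1.7, -5.0, 6.1]
opening: 0.0162
grasp_force: 58.0
```

servo_tool(
  moves=[
    [[0,0,0],[0,0.001,0],15],
    [[0,0,0],[0,0.001,0],15],
    [[0,0,0],[0,0,0],15],
  ],
)

```text
time: 16.05
ee_pos: [0.5206, -0.0811, 0.0521]
tcp_rot: [-180.0, 0.1, -179.8]
wrist_force: [-0.1, -2.7, 1.2]
opening: 0.0162
grasp_force: 58.1
```

servo_tool(
  moves=[
    [[0,0,0],[0,0.001,0],15],
    [[0,0,0],[0,0,0.001],15],
    [[0,0,0],[0,0,0],15],
  ],
)

```text
time: 16.35
ee_pos: [0.5206, -0.0801, 0.0509]
tcp_rot: [-180.0, 0.1, -179.8]
wrist_force: [0.3, -2.5, 0.3]
opening: 0.0159
grasp_force: 58.0
```

servo_tool(
  moves=[
    [[0,0,0],[0,0,0.001],15],
    [[0,0,0],[0,0,0],15],
  ],
)

```text
time: 16.55
ee_pos: [0.5206, -0.0801, 0.05]
tcp_rot: [-180.0, 0.1, -179.8]
wrist_force: [0.8, -2.4, 0.9]
opening: 0.0161
grasp_force: 58.0
```

servo_tool(
  moves=[
    [[0,0,0],[0,0,0.001],15],
    [[0,0,0],[0,0,0.001],15],
    [[0,0,0],[0,0,0.001],15],
    [[0,0,0],[0,0,0],15],
  ],
)

```text
time: 16.95
ee_pos: [0.5206, -0.0802, 0.047]
tcp_rot: [-180.0, 0.1, -179.8]
wrist_force: [-0.1, -3.3, -0.4]
opening: 0.0162
grasp_force: 58.0
```

servo_tool(
  moves=[
    [[0,0,0],[0,0,0.001],15],
    [[0,0,0],[0,0,0.001],15],
    [[0,0,0],[0,0,0],15],
  ],
)

```text
time: 17.25
ee_pos: [0.5206, -0.0802, 0.045]
tcp_rot: [-180.0, 0.1, -179.8]
wrist_force: [0.4, -4.0, 0.6]
opening: 0.0163
grasp_force: 58.0
```

servo_tool(
  moves=[
    [[0,0,0],[0,0,0.001],15],
    [[0,0,0],[0,0,0.001],15],
    [[0,0,0],[0,0,0.0005],15],
    [[0,0,0],[0,0,0],15],
  ],
)

```text
time: 17.65
ee_pos: [0.5206, -0.0802, 0.0427]
tcp_rot: [-180.0, 0.1, -179.8]
wrist_force: [0.1, -2.0, 1.6]
opening: 0.0157
grasp_force: 58.3
```

servo_tool(
  moves=[
    [[0,0,0],[0,0,0.0005],15],
    [[0,0,0],[0,0,0],15],
  ],
)

```text
time: 17.85
ee_pos: [0.5207, -0.0802, 0.0426]
tcp_rot: [-180.0, 0.1, -179.8]
wrist_force: [-1.1, -2.2, 5.0]
opening: 0.0159
grasp_force: 58.6
```

servo_tool(
  moves=[
    [[0,0,0],[0,-0.0005,-0.0002],15],
    [[0,0,0],[0,-0.0005,0],15],
    [[0,0,0],[0,0,0],15],
  ],
)

```text
time: 18.15
ee_pos: [0.5207, -0.0808, 0.0426]
tcp_rot: [180.0, 0.1, -179.8]
wrist_force: [-1.4, 0.0, 5.3]
opening: 0.0161
grasp_force: 58.9
```

servo_tool(
  moves=[
    [[0,0,0],[0,0,0],22],
    [[0,0,0],[0,0,0],26],
    [[0,0,0],[0,0,0],32],
    [[0,0,0],[0,0,0],38],
    [[0,0,0],[0,0,0],38],
    [[0,0,0],[0,0,0],38],
  ],
)

```text
time: 18.75
ee_pos: [0.5206, -0.0812, 0.0423]
tcp_rot: [-180.0, 0.1, -179.8]
wrist_force: [-0.1, -0.0, 0.4]
opening: 0.0325
grasp_force: 0.0
```

servo_tool(
  moves=[
    [[0,0,0],[0,0,-0.005],38],
    [[0,0,0],[0,0,-0.015],38],
    [[0,0,0],[0,0,-0.03],38],
    [[0,0,0],[0,0,-0.04],38],
    [[0,0,0],[0,0,-0.04],38],
    [[0,0,0],[0.03,0,-0.03],38],
    [[0,0,0],[0.05,0,0],38],
    [[0,0,0],[0.05,0,0],38],
    [[0,0,0],[0,0,0],38],
    [[0,0,0],[0,0,0],38],
  ],
)

```text
time: 19.75
ee_pos: [0.3902, -0.0817, 0.2041]
tcp_rot: [-179.9, 0.3, -179.8]
wrist_force: [0.7, 0.8, -0.6]
opening: 0.0325
grasp_force: 0.0
```

```bash
python3 - <<'E'
from h import *
o=get_obs();print(o["time"],o["ee_pos"],o["wrist_force"])
im,d=camera("scene")
for n in("pin_tip","eye","pin"):
    for r in mark_of(n,"scene")[:1]: print(n,world(r["xyz"],"scene"),r["score"])
print("head top expected",pix([.5205,-.081,.066],"scene"),"shoulder",pix([.5205,-.081,.034],"scene"))
cv2.imwrite("pics/f.png",cv2.resize(im[230:310,280:380,::-1],(750,600),interpolation=2))
E
```

```text
19.75 [ 0.39016463 -0.0816944   0.20406622] [ 0.72936803  0.78835119 -0.59301553]
pin_tip [ 0.52007118 -0.07787891  0.00791094] 0.6
eye [ 0.51664311 -0.08414457  0.03272625] 0.91
pin [ 0.52075006 -0.07862741  0.01006474] 0.45
head top expected [330.08311835 264.29602946] shoulder [330.12322251 274.22584343]
```

View pics/f.png

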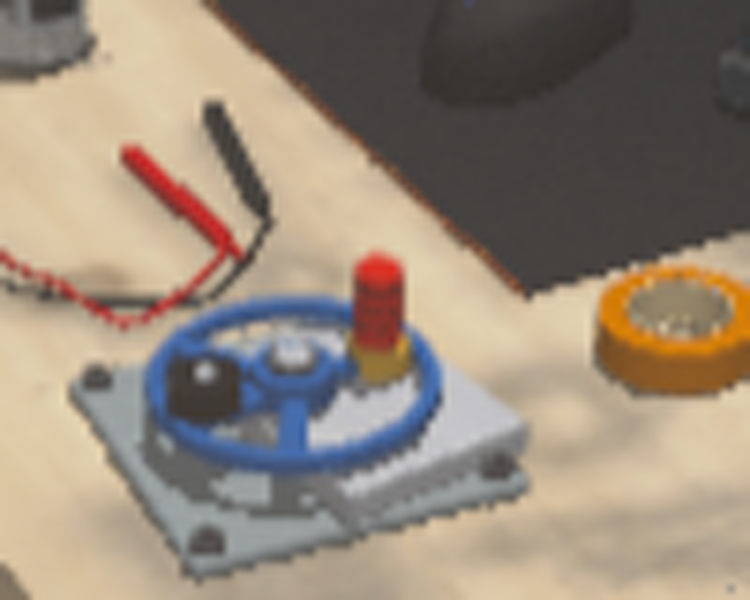

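The pin stands upright on the eye's sleeve, with its head top at pixel (330.7,265.7). The wheel is held turned.

```bash
python3 -c "
from workcell import *
print(job_done())"
```

```text
the job is handed in; nothing more can be done
None
```

The pin is in the wheel's eye and seated home in the lock slot at about 0.7 rad. After I let go, the last picture showed it upright and holding the wheel on its own, and I handed the job in at about 20 s (the hand-in returned no verdict).

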